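Draw a die from the working model and show it to the inspection camera

TASK

Lift the removable die, the stone block with the red-coated tooth stump, out of the dental model and hold it up for the inspection camera: upright, the foot of the red stump at the camera's focus (straight above the centre of the white stage disc, 13 cm above the bench), one of its two flat sawn sides square to the lens. Grip it by the stone block with the fingers off the red stump, and leave the model and the other things where they stand. Finish still holding the die there, steady.

Things in the scene. Friction and masses are not known exactly. Their poses are not given: they have to be found in the camera images.
- model: Loose dental model, 0.36 kg: dark green base 84 (x) x 42 x 16 mm; on it beige stone 12 mm wide, 13 mm high with five teeth (tips 39 mm up) from x = 0 to +38 mm, and a ridge 12 mm wide, 7 mm high from x = -39 to -16 mm. The die sits between them at x = -8 mm, y = 0, with 1.5 mm saw gaps. Origin: centre of the underside; z up.
- die: Die, 16 g: block 13 (x) x 17 (y) x 13 mm high, red stump on top. Sawn sides face +x and -x. The +y and -y sides, 17 mm apart, stand 2.5 mm proud of the stone beside them. Two brass pins under it, 10 mm long, stand loose in the base: it lifts straight out. Seated, its axes match the model's. Origin: centre of the block's underside, 16 mm above the bench when seated; z up.
- stump: The red-coated prepared tooth stump on the die: 11.6 mm across at its foot, tapering to 9 mm, 8 mm high. Not to be touched by the fingers. Origin: centre of its foot, 15 mm above the die's origin; it turns with the die.
- die_margin (a point): The margin: centre of the foot of the red stump, on the die's axis 15 mm above the die's origin. This is the point to bring to the camera's focus.
- camera: Fixed inspection camera: grey base plate 310 x 150 x 14 mm (x -80 to +230), white stage disc 64 mm wide at the origin, steel column 22 mm thick, 314 mm high at x = +205, on it an aluminium tube 40 mm thick with a white light ring round the lens, looking towards -x and 30 degrees down over the disc. Origin: disc centre at bench level; x level, from disc to column; z up.
- lens (a point): Centre of the lens front: 104 mm along +x from the disc's centre and 190 mm above the bench.
- focus (a point): The camera's focus, a point in empty air: straight above the centre of the white disc, 130 mm above the bench, 120 mm from the lens on its line of sight.
- bur_block: Bystander: white block 34 x 60 x 16 mm with ten upright burs, 40 mm high in all. Origin: centre of the underside.
- spacer: Bystander: small amber bottle with a black cap, 28 mm thick, 52 mm high. Origin: centre of the underside.
- key_model: Bystander: clear-white round model 62 mm across with a dark blue horseshoe key on it, 34 mm high. Origin: centre of the underside.

How it is judged:
By the outcome, as a careful person would: the job done as asked, in the order asked, and still so for the second after the job is handed in, while the arm keeps its last pose, push and grip.
It also fails if it takes over 38 s, if anything falls off the work surface, if the arm or the gripper's body presses on something with over 40 N, if the wrist force passes 120 N, or if a joint passes its speed limit or range.

ROBOT

A 6-joint arm with a two-finger parallel gripper is mounted at the origin on the work surface. World frame = base frame: x ahead of the robot, y to its left, z up, the work surface at z = 0. Lengths are in m, angles in rad, forces in N, time in s.
With the tool pointing down it reaches from about 0.225 to 0.725 m from the base axis. Payload 3.1 kg.
Tool frame: the origin (TCP) lies on the centre line of the jaws, within the pads' length; the fingertips stand 19 mm ahead of it and the grasp point (between the pads) is the TCP; z points along the fingers, y is the line along which they close (so a half turn about z gives the same grasp; the last joint's range is limited). The gripper opens to 85 mm and grips with 20 to 120 N. Pads are 22 mm wide; open, the fingers measure 114 mm over their backs; the gripper's body (76 mm by 85 mm) begins 54 mm behind the grasp point. The pads swing forward as they close: fully open they stand 13 mm farther back than shut.
Start: joints at [-1.313, 0.048, 0.099, 1.622, 0, 1.443], TCP at [0.198, -0.486, 0.25] pointing down, gripper open.
Joint ranges: [-2.91, 2.91], [-0.99, 1.94], [-1.21, 1.42], [-2.12, 2.29], [-1.49, 1.47], [-3.14, 3.14]. Speed limits (rad/s): [2.79, 2.79, 3.14, 3.14, 3.14, 3.14].

INTERFACE

Orientations are given as a rotation vector (axis times angle).
In Python, from cell import robot gives the robot as it stands.
- The arm moves only by the tool servo_tool, never from a script. Its argument "plan" is a list of rows, each a list of 3 entries, a list of its own where there are three numbers: the shift along the tool's x, y, z in cm, then the turn about the tool's z in rad, then the finger opening in cm, from 0 to 8.54. A call has 1 to 20 rows; each row is the pose to reach, as a shift and turn from the pose commanded when the call began, along the tool's axes at that moment; what a row does not reach only later rows make up. A row lasts 1/8 s, in which the tool goes at most 62.5 mm and 10.7 degrees, less where a joint would pass 70% of its speed; a pose out of reach is approached as far as the arm can. A call with a gripper value outside its range is refused whole. The fingers move at their own pace and stop on an object; "squeeze" is the grip in N (left out, the last holds). Time passes only in rows, so rows that repeat a pose let the fingers close. It gives the time, the measured TCP pose, the force, the opening and the grip force at its end, in the units of the state.
- robot.sense(): the state, without advancing time (a new reading comes with each control period).
- robot.snapshot(name): name is "scene" or "top" or "wrist"; returns a dict with "color" (480x640x3 uint8, red, green, blue), "K" (3x3 intrinsics, pixels), "dist" ([k1, k2, p1, p2, k3] as OpenCV has them; the pictures are not rectified), "T" (4x4, takes a point from camera to world coordinates). Camera axes: x right, y down, z forward; pixel columns grow to the right and rows downward; lengths in m; the calibration is good to about 2 mm. A picture is of the moment at which its call begins. There is no depth.
- robot.job_done(): hands the job in; it is judged then, once.
The state is a dict: "clock": time; "qpos": joint angles; "qd": joint speeds; "effort": joint torques, N m; "position": TCP position; "ee_rot": TCP orientation; "wrist_force": force on the tool from outside, world axes, zero at the start; "ft_torque": the same for the moment, N m; "finger_gap": opening from 0.0 (shut) to 1.0 (fully open); "finger_force": force on a finger pad.
Only numpy, scipy, OpenCV 4.12 (cv2) and the standard library are available. Lean on these libraries where they do the work, as an engineer would, in place of code of your own. Each camera call takes 0.05 s, during which the arm holds its last target. There are 200 camera calls.

## Working session

There is one attempt and no reset: what is moved stays moved. The work goes in short steps, Python scripts to look and compute and a tool call to move; the robot and the scene stay as the last step left them, time stands still between calls to the robot, and variables do not carry over. Pictures are saved under pics/ and viewed, at most 10 in all, crops included, and the job is handed in when it is done.

Besides the shell and the picture viewer there is one more tool, called after ">>>" by a JSON object that holds its "api" and its "payload". servo_tool: Moves the arm, as the interface text tells. Its arguments: {"type":"object","properties":{"plan":{"type":"array","items":{"type":"array"}},"squeeze":{"type":"number"}},"required":["plan"]}

```bash
mkdir -p pics; ls
python3 - <<'E'
from cell import robot
import cv2,pickle
for n in("scene","top"):
    s=robot.snapshot(n);pickle.dump(s,open(f'pics/{n}.pkl','wb'))
    cv2.imwrite(f'pics/{n}0.png',s['color'][:,:,::-1]);print(n,s['K'].round(1).tolist(),s['dist'],s['T'].round(3).tolist())
print(robot.sense())
E
```

```text
pics
scene [[452.8, 0.0, 329.9], [0.0, 452.8, 236.5], [0.0, 0.0, 1.0]] [0.0154697 0.        0.        0.        0.       ] [[-0.042, 0.736, -0.675, 1.173], [0.999, 0.045, -0.013, 0.089], [0.021, -0.675, -0.737, 0.772], [0.0, 0.0, 0.0, 1.0]]
top [[576.6, 0.0, 320.0], [0.0, 576.6, 236.2], [0.0, 0.0, 1.0]] [-0.0740613  0.         0.         0.         0.       ] [[-0.02, -0.998, 0.062, 0.52], [-1.0, 0.02, 0.001, 0.111], [-0.002, -0.062, -0.998, 1.17], [0.0, 0.0, 0.0, 1.0]]
{'clock': 0.1, 'qpos': array([-1.31282181e+00,  4.86852286e-02,  9.77850762e-02,  1.62202847e+00,
       -2.27422970e-05,  1.44300937e+00]), 'qd': array([-0.00083281,  0.00138399,  0.00210508, -0.00148559, -0.00010896,
        0.00230766]), 'effort': array([ 2.90571836e-03, -3.39851654e+01,  3.20935857e+01,  1.58821559e-02,
       -6.30614136e-05,  7.74058577e-06]), 'position': array([ 0.19739574, -0.48592476,  0.24924508]), 'ee_rot': array([-3.08124841e+00, -6.01794932e-01,  2.53347554e-04]), 'wrist_force': array([ 0.15226549,  0.52974342, -0.15691088]), 'ft_torque': array([-0.04435435,  0.01334018, -0.03518678]), 'finger_force': 0.0, 'finger_gap': 0.998008796138791}
```

View pics/top0.png

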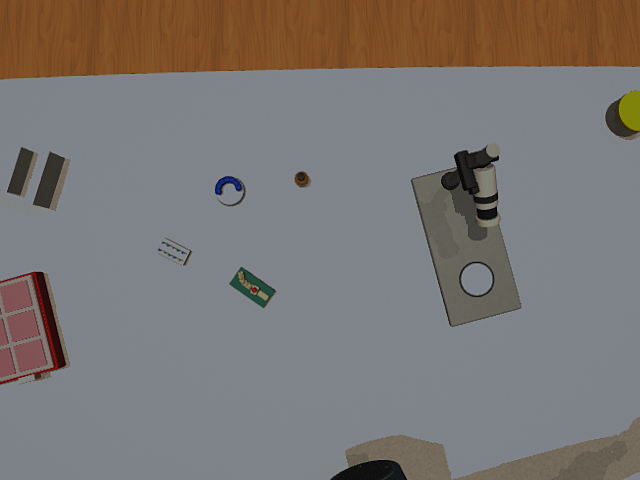

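View pics/scene0.png

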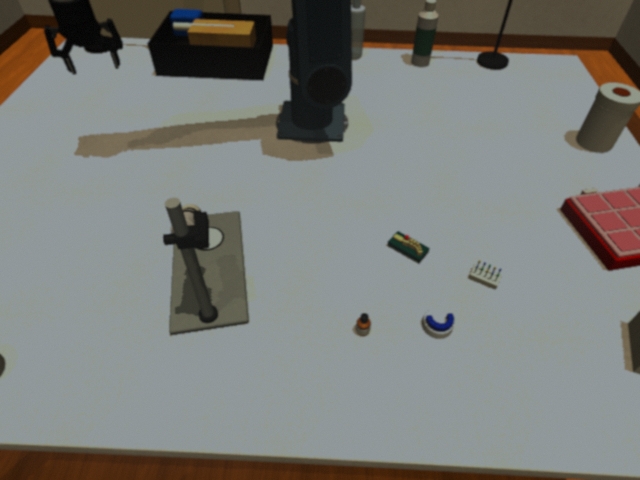

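The top view shows the green model at about (253,287), with the red stump near (255,290). The white disc is at (477,279) and the grey plate spans (412,180) to (521,306). The scene view has the model at (408,246) and the camera stand at (210,250).

```bash
cat > h.py <<'E'
import numpy as np,cv2
def ray(s,uv,z):
    p=cv2.undistortPoints(np.array(uv,float).reshape(-1,1,2),s['K'],s['dist']).reshape(-1,2)
    d=np.c_[p,np.ones(len(p))]@s['T'][:3,:3].T;o=s['T'][:3,3]
    return o+d*((z-o[2])/d[:,2])[:,None]
def hsv(s):return cv2.cvtColor(s['color'],cv2.COLOR_RGB2HSV)
def blob(m,roi=None):
    m=m.astype(np.uint8)*255
    if roi:
        k=np.zeros_like(m);a,b,c,d=roi;k[b:d,a:c]=255;m&=k
    c=cv2.findContours(m,cv2.RETR_EXTERNAL,cv2.CHAIN_APPROX_NONE)[0]
    return max(c,key=cv2.contourArea) if c else None
def cen(c):
    M=cv2.moments(c);return [M['m10']/M['m00'],M['m01']/M['m00']]
E
python3 - <<'E'
from h import *;import pickle
s=pickle.load(open('pics/top.pkl','rb'));H=hsv(s)
g=blob((H[...,0]>65)&(H[...,0]<95)&(H[...,1]>90),(215,250,290,320))
b=cv2.boxPoints(cv2.minAreaRect(g));P=ray(s,b,.016);print('green',b.round(1).tolist(),P.round(4).tolist(),P.mean(0))
print([np.linalg.norm(P[i]-P[i-1]).round(4) for i in range(4)],[np.degrees(np.arctan2(*(P[i]-P[i-1])[1::-1])).round(1) for i in range(4)])
r=blob(((H[...,0]<8)|(H[...,0]>172))&(H[...,1]>150),(235,270,275,310));print('red',cen(r),cv2.contourArea(r),ray(s,[cen(r)],.036))
w=blob((H[...,2]>165),(450,255,505,305));print('disc',cv2.fitEllipse(w),cv2.contourArea(w))
e=cv2.fitEllipse(w);print(ray(s,[e[0]],.016), ray(s,[cen(w)],.016))
print(H[279,477],H[300,450],H[279,440],H[240,480],H[200,380])
pl=((H[...,1]<60)&(abs(H[...,2].astype(int)-int(H[300,450,2]))<25)&((H[...,0]<60)))
p=blob(pl,(400,160,530,335));b=cv2.boxPoints(cv2.minAreaRect(p));P=ray(s,b,.014);print('plate',b.round(1).tolist(),P.round(4).tolist())
print([np.linalg.norm(P[i]-P[i-1]).round(4) for i in range(4)],[np.degrees(np.arctan2(*(P[i]-P[i-1])[1::-1])).round(1) for i in range(4)])
o=s['color'][:,:,::-1]
a=cv2.resize(o[255:325,210:300],(540,420),interpolation=3);b=cv2.resize(o[130:340,395:535],(280,420),interpolation=3)
cv2.imwrite('pics/c1.png',np.hstack([a[:,:500],b]))
E
```

```text
green [[229.10000610351562, 283.6000061035156], [240.8000030517578, 266.8999938964844], [274.5, 290.3999938964844], [262.8999938964844, 307.1000061035156]] [[0.5008, 0.2958, 0.016], [0.5339, 0.272, 0.016], [0.4858, 0.205, 0.016], [0.4529, 0.2288, 0.016]] [0.49336176 0.2503996  0.016     ]
[np.float64(0.0824), np.float64(0.0408), np.float64(0.0825), np.float64(0.0406)] [np.float64(54.4), np.float64(-35.8), np.float64(-125.7), np.float64(144.1)]
red [253.9206349206349, 289.55555555555554] 10.5 [[0.48872758 0.24385499 0.036     ]]Traceback (most recent call last):
  File "<stdin>", line 7, in <module>
cv2.error: OpenCV(4.12.0) /io/opencv/modules/imgproc/src/shapedescr.cpp:356: error: (-215:Assertion failed) n >= 0 && (depth == CV_32F || depth == CV_32S) in function 'fitEllipseNoDirect'
```

Run:
```python
from h import *;import pickle
s=pickle.load(open('pics/top.pkl','rb'));H=hsv(s)
for uv in [(477,279),(450,300),(440,220),(480,245),(470,310),(380,200),(477,200)]: print(uv,H[uv[1],uv[0]],end=' ')
G=cv2.cvtColor(s['color'],cv2.COLOR_RGB2GRAY);print(G[279,455:500])
bg=((H[...,0]>100)&(H[...,1]>30))
p=blob(~bg,(405,150,530,335))
o=s['color'][:,:,::-1].copy()
b=cv2.boxPoints(cv2.minAreaRect(p));P=ray(s,b,.014);print('plate',b.round(1).tolist(),P.round(4).tolist())
cv2.drawContours(o,[p],-1,(0,0,255),1)
a=cv2.resize(o[255:325,210:300],(540,420),interpolation=3);b=cv2.resize(o[130:340,395:535],(280,420),interpolation=3)
cv2.imwrite('pics/c1.png',np.hstack([a[:,:500],b]))
```

```text
(477, 279) [109  20 139] (450, 300) [ 27  25 102] (440, 220) [24 26 97] (480, 245) [ 30  27 103] (470, 310) [ 27  28 101] (380, 200) [112  20 139] (477, 200) [165  23  22] [101 100 101 100  39  51 121 136 133 131 132 131 131 131 132 132 131 131
 132 130 131 131 132 131 131 131 132 132 132 131 131 130 131 132 132 132
 141  84  23  77 101 102 101  99  97]
plate [[405.0, 150.0], [529.0, 150.0], [529.0, 334.0], [405.0, 334.0]] [[0.7647, -0.0642, 0.014], [0.761, -0.3198, 0.014], [0.3872, -0.3041, 0.014], [0.3937, -0.0536, 0.014]]
```

View pics/c1.png

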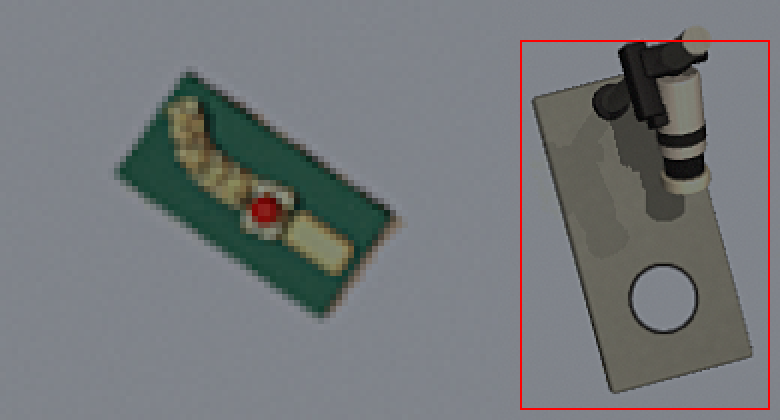

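The crop confirms the model. The teeth run to the upper left, which is model +x, and the red stump is between the teeth and the ridge. The disc has a dark ring, and the plate has clear left and bottom edges.

Run:
```python
from h import *;import pickle
s=pickle.load(open('pics/top.pkl','rb'));H=hsv(s)
G=cv2.cvtColor(s['color'],cv2.COLOR_RGB2GRAY)
n,L,st,c=cv2.connectedComponentsWithStats((G>112).astype(np.uint8),connectivity=4)
l=L[279,477];w=blob(L==l);e=cv2.fitEllipse(w);print(e,ray(s,[e[0]],.016),c[l])
p=((H[...,0]>18)&(H[...,0]<40)&(H[...,1]>12)&(G<115))
p=blob(p,(400,150,530,335)).reshape(-1,2);
# fit left edge & bottom edge & right edge
def edge(a,b):
    a,b=np.array(a,float),np.array(b,float);d=(b-a)/np.linalg.norm(b-a);q=p-a;t=q@d;n=abs(q@np.array([-d[1],d[0]]))
    k=p[(n<4)&(t>8)&(t<np.linalg.norm(b-a)-8)];P=ray(s,k,.014)[:,:2]
    v=cv2.fitLine(P.astype(np.float32),cv2.DIST_HUBER,0,1e-4,1e-4).ravel();print(len(k),v,np.degrees(np.arctan2(v[1],v[0])))
    return v
a=edge((412,180),(450,326));b=edge((521,306),(450,326));c=edge((500,230),(521,306))
D=ray(s,[e[0]],.016)[0,:2]
for v in(a,b,c):print('disc to edge',abs((D-v[2:])@np.array([-v[1],v[0]])))
```

```text
((476.36456298828125, 278.8221740722656), (29.813697814941406, 30.22929573059082), 168.07545471191406) [[ 0.50044826 -0.1999536   0.016     ]] [476.36484687 278.8229028 ]
135 [ 0.97357535  0.22836603  0.55453175 -0.11056459] 13.2008915
56 [ 0.23084344 -0.97299093  0.424215   -0.2166399 ] -76.65326
61 [ 0.97336626  0.2292555   0.5206622  -0.269687  ] 13.253243
disc to edge 0.07467610822909941
disc to edge 0.078026204124581
disc to edge 0.07251028660966062
```

```bash
cat >> h.py <<'E'
from scipy.spatial.transform import Rotation as Ro
def go(robot,p,yaw):
    s=robot.sense();R=Ro.from_rotvec(s['ee_rot']).as_matrix()
    y=np.degrees(np.arctan2(R[1,0],R[0,0]));t=(y-yaw+90)%180-90
    print('pos',s['position'].round(4),'yaw',y.round(2),'shift cm',(R.T@(np.array(p)-s['position'])*100).round(2),'turn',np.radians(t).round(3),'tilt z',R[:,2].round(4),'gap',s['finger_gap'],'t',s['clock'])
E
python3 -c "
from h import *;from cell import robot
go(robot,[.4887,.2439,.15],54.3)"
```

```text
pos [ 0.1974 -0.4859  0.2492] yaw 22.1 shift cm [ 54.45 -56.64  10.06] turn -0.562 tilt z [-6.0e-04  2.1e-03 -1.0e+00] gap 0.998008796138791 t 0.1
```

>>> {"api": "servo_tool", "payload": {"plan": [[[3,-3.1,0],-0.03,8.5],[[7,-7.3,0],-0.07,8],[[11,-11.4,0],-0.11,7],[[15,-15.6,0],-0.15,6],[[19,-19.8,0],-0.2,5],[[23,-23.9,0],-0.24,4],[[27,-28.1,0],-0.28,3.5],[[31,-32.2,0.5],-0.32,3.5],[[35,-36.4,1],-0.36,3.5],[[39,-40.6,2],-0.4,3.5],[[43,-44.7,3],-0.44,3.5],[[47,-48.9,5],-0.48,3.5],[[50,-52,7],-0.52,3.5],[[52.5,-54.6,9],-0.55,3.5],[[54,-56.1,10],-0.562,3.5],[[54.4,-56.6,10],-0.562,3.5],[[54.4,-56.6,10],-0.562,3.5],[[54.4,-56.6,10],-0.562,3.5]], "squeeze": 30}}

```text
clock: 2.35
position: [0.4888, 0.242, 0.1512]
ee_rot: [2.796, 1.432, 0.001]
wrist_force: [-0.1, 0.3, -0.5]
finger_gap: 0.411
finger_force: 0.0
```

Run:
```python
from h import *;from cell import robot;import pickle
go(robot,[.4887,.2439,.15],54.3)
s=robot.snapshot('wrist');pickle.dump(s,open('pics/w1.pkl','wb'));cv2.imwrite('pics/w1.png',s['color'][:,:,::-1])
print(s['T'].round(3).tolist(),s['K'][0])
H=hsv(s);r=blob(((H[...,0]<8)|(H[...,0]>172))&(H[...,1]>150));print(cen(r),cv2.contourArea(r),ray(s,[cen(r)],.036),cv2.minAreaRect(r))
g=blob((H[...,0]>65)&(H[...,0]<95)&(H[...,1]>90))
b=cv2.boxPoints(cv2.minAreaRect(g));P=ray(s,b,.016);print('green',b.round(1).tolist(),P.round(4).tolist(),P.mean(0))
print([np.linalg.norm(P[i]-P[i-1]).round(4) for i in range(4)],[np.degrees(np.arctan2(*(P[i]-P[i-1])[1::-1])).round(1) for i in range(4)])
```

```text
pos [0.4888 0.242  0.1512] yaw 54.24 shift cm [ 0.15 -0.12  0.12] turn -0.001 tilt z [ 0.001 -0.    -1.   ] gap 0.411331183208272 t 2.35
[[0.812, -0.552, -0.191, 0.538], [-0.584, -0.767, -0.268, 0.31], [0.002, 0.329, -0.944, 0.275], [0.0, 0.0, 0.0, 1.0]] [360.46328044   0.         316.56786175]
[313.22185061315497, 242.4091415830546] 149.5 [[0.48850576 0.24446068 0.036     ]] ((313.5, 242.5), (15.0, 13.0), 90.0)
green [[285.0, 168.0], [342.0, 168.0], [342.0, 257.0], [285.0, 257.0]] [[0.5009, 0.296, 0.016], [0.5337, 0.2723, 0.016], [0.4954, 0.2164, 0.016], [0.4597, 0.2421, 0.016]] [0.49743064 0.25669625 0.016     ]
[np.float64(0.0678), np.float64(0.0405), np.float64(0.0678), np.float64(0.0439)] [np.float64(52.7), np.float64(-35.7), np.float64(-124.4), np.float64(144.3)]
```

View pics/w1.png

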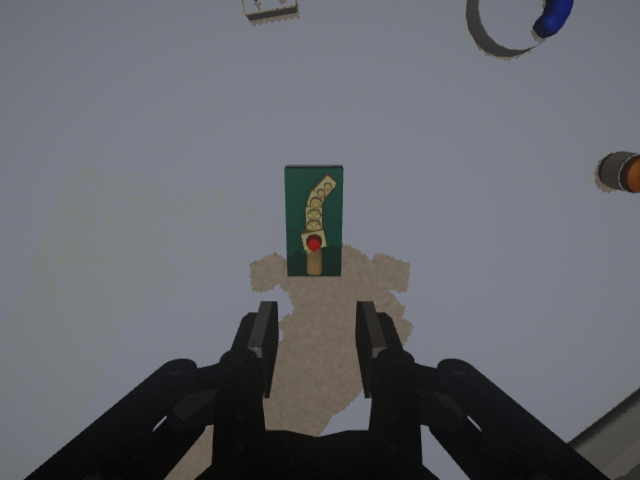

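The red stump is at (313,242) between the jaws' closing lines. The wrist fix (0.4885, 0.2445) agrees with the top view (0.4887, 0.2439). The model's long sides run parallel to the jaw plane, so I'll descend partway.

>>> {"api": "servo_tool", "payload": {"plan": [[[0.1,-0.1,1.5],0,3.5],[[0.1,-0.1,3.5],0,3.5],[[0.1,-0.1,5.5],0,3.5],[[0.1,-0.1,7],0,3.5],[[0.1,-0.1,7.5],0,3.5],[[0.1,-0.1,7.5],0,3.5],[[0.1,-0.1,7.5],0,3.5],[[0.1,-0.1,7.5],0,3.5]]}}

```text
clock: 3.4
position: [0.489, 0.2444, 0.0763]
ee_rot: [2.795, 1.434, 0.003]
wrist_force: [-0.3, 0.9, -0.3]
finger_gap: 0.411
finger_force: 0.0
```

Run:
```python
from h import *;from cell import robot
go(robot,[.4886,.2442,.0375],54.3)
s=robot.snapshot('wrist');cv2.imwrite('pics/w2.png',s['color'][:,:,::-1])
H=hsv(s);r=blob(((H[...,0]<8)|(H[...,0]>172))&(H[...,1]>150));print(cv2.boundingRect(r),cen(r),ray(s,[cen(r)],.036))
g=(H[...,0]>65)&(H[...,0]<95)&(H[...,1]>90);ys=[y for y in range(150,480) if g[y].sum()>20]
for f in(lambda x:x.min(),lambda x:x.max()):
    k=[(f(np.where(g[y])[0]),y) for y in ys if y<ys[0]+80][5:]
    v=cv2.fitLine(ray(s,k,.016)[:,:2].astype(np.float32),cv2.DIST_HUBER,0,1e-4,1e-4).ravel();print('edge',np.degrees(np.arctan2(v[1],v[0])),'dist from die line',(np.array([.4886,.2442])-v[2:])@np.array([-v[1],v[0]]))
```

```text
pos [0.489  0.2444 0.0763] yaw 54.31 shift cm [-0.04 -0.03  3.88] turn 0.0 tilt z [ 1.7e-03  6.0e-04 -1.0e+00] gap 0.41054101608711435 t 3.4
(305, 283, 21, 23) [314.7805113362277, 293.42257597684517] [[0.48892098 0.24477142 0.036     ]]
edge 54.401363 dist from die line -0.020394303576115436
edge 54.430923 dist from die line 0.02048841163195606
```

View pics/w2.png

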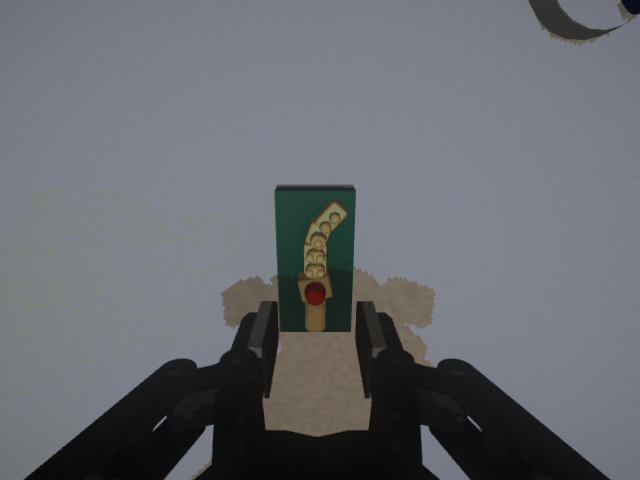

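The red stump is at (315,293), midway between the pads at x = 277 and 357, and the edges are at 54.4°. Centring is within 0.5 mm, so I'll descend the rest of the way.

>>> {"api": "servo_tool", "payload": {"plan": [[[0,0,1],-0.001,3.2],[[0,0,2],-0.001,3.2],[[0,0,3],-0.001,3.2],[[0,0,3.6],-0.001,3.2],[[0,0,3.85],-0.001,3.2],[[0,0,3.85],-0.001,3.2],[[0,0,3.85],-0.001,3.2]]}}

```text
clock: 4.32
position: [0.4887, 0.2442, 0.0373]
ee_rot: [2.795, 1.435, 0.001]
wrist_force: [0.5, -0.3, 0.7]
finger_gap: 0.377
finger_force: 0.0
```

```bash
python3 -c "
from h import *;from cell import robot
go(robot,[.4887,.2444,.0375],54.4);print(robot.sense()['wrist_force'])"
```

```text
pos [0.4887 0.2442 0.0373] yaw 54.36 shift cm [ 0.01 -0.01 -0.02] turn -0.001 tilt z [ 8.e-04  3.e-04 -1.e+00] gap 0.37666579619090956 t 4.325
[ 0.54778946 -0.26826657  0.6608035 ]
```

>>> {"api": "servo_tool", "payload": {"plan": [[[0,0,0],0,2.6],[[0,0,0],0,2.2],[[0,0,0],0,2.0],[[0,0,0],0,1.8],[[0,0,0],0,1.6],[[0,0,0],0,1.2],[[0,0,0],0,1.0],[[0,0,0],0,1.0],[[0,0,0],0,1.0],[[0,0,0],0,1.0]], "squeeze": 30}}

```text
clock: 5.58
position: [0.4885, 0.2442, 0.0371]
ee_rot: [-2.795, -1.435, -0.001]
wrist_force: [-1.5, -0.0, 3.4]
finger_gap: 0.192
finger_force: 29.4
```

```bash
python3 -c "
from h import *;from cell import robot
go(robot,[.4887,.2444,.0375],54.4);print(robot.sense()['wrist_force'],robot.sense()['finger_force'])"
```

```text
pos [0.4885 0.2442 0.0371] yaw 54.36 shift cm [ 0.03  0.01 -0.04] turn -0.001 tilt z [ 3.e-04  2.e-04 -1.e+00] gap 0.1915547531177156 t 5.575
[-1.47211523 -0.04682468  3.44336939] 29.35762295499444
```

>>> {"api": "servo_tool", "payload": {"plan": [[[0,0,-0.2],0,1.0],[[0,0,-0.5],0,1.0],[[0,0,-0.8],0,1.0],[[0,0,-1.2],0,1.0],[[0,0,-1.7],0,1.0],[[0,0,-2.5],0,1.0],[[0,0,-4],0,1.0],[[0,0,-6.5],0,1.0],[[0,0,-9.5],0,1.0],[[0,0,-11.5],0,1.0],[[0,0,-12.5],0,1.0],[[0,0,-12.5],0,1.0],[[0,0,-12.5],0,1.0]]}}

```text
clock: 7.2
position: [0.4878, 0.2439, 0.1608]
ee_rot: [-2.795, -1.435, 0.003]
wrist_force: [-0.9, -0.7, -0.5]
finger_gap: 0.198
finger_force: 29.4
```

Run:
```python
from h import *;from cell import robot
s=robot.snapshot('wrist');H=hsv(s);t=robot.snapshot('top')
r=blob(((H[...,0]<8)|(H[...,0]>172))&(H[...,1]>150));print('red',cv2.boundingRect(r),cv2.contourArea(r))
G=hsv(t);g=blob((G[...,0]>65)&(G[...,0]<95)&(G[...,1]>90),(215,250,290,320));print('model seen',cv2.contourArea(g),cv2.boundingRect(g))
a=s['color'][200:480,140:500,::-1];b=cv2.resize(t['color'][240:330,200:310,::-1],(342,280))
cv2.imwrite('pics/l1.png',np.hstack([a,b]))
go(robot,[.4887,.2444,.16],54.4);z=robot.sense();print(z['wrist_force'],z['finger_force'])
```

```text
red (304, 322, 26, 30) 566.0
model seen 135.0 (257, 281, 18, 26)
pos [0.4876 0.2438 0.1605] yaw 54.36 shift cm [0.11 0.05 0.05] turn -0.001 tilt z [-2.3e-03 -8.0e-04 -1.0e+00] gap 0.1873907639632284 t 7.3
[ 0.3251057  -0.86651564  0.1137494 ] 29.352568443864584
```

View pics/l1.png

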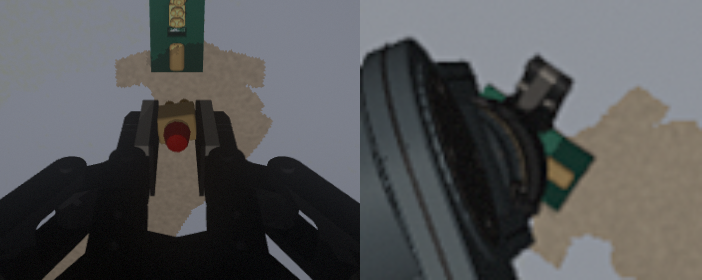

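The die is held upright between the pads, with its stump at crop (177,136). The model stays on the bench with an empty slot. Next I'll swing to the camera, bowing the path to the robot's side.

>>> {"api": "servo_tool", "payload": {"plan": [[[-1.5,0.6,0],0.04,1.0],[[-4.5,1.9,0],0.09,1.0],[[-8.5,3.6,0],0.15,1.0],[[-12.5,5.3,0],0.21,1.0],[[-16.4,7,0],0.27,1.0],[[-20,9.3,0],0.33,1.0],[[-23.6,11.6,0],0.39,1.0],[[-27.2,13.8,0],0.45,1.0],[[-30.8,16.1,0],0.51,1.0],[[-33.2,18.6,0],0.57,1.0],[[-35.5,21,0],0.63,1.0],[[-37.2,23,0],0.68,1.0],[[-37.8,23.6,0.3],0.717,1.0],[[-37.5,24.4,0.8],0.717,1.0],[[-37,25,1.4],0.717,1.0],[[-36.4,25.7,2],0.717,1.0],[[-35.9,26.3,2.4],0.717,1.0],[[-35.5,26.8,2.5],0.717,1.0],[[-35.5,26.8,2.5],0.717,1.0],[[-35.5,26.8,2.5],0.717,1.0]]}}

```text
clock: 9.8
position: [0.4994, -0.2006, 0.1371]
ee_rot: [3.12, 0.363, 0.0]
wrist_force: [-0.9, 0.2, 0.2]
finger_gap: 0.194
finger_force: 29.3
```

Run:
```python
from h import *;from cell import robot
s=robot.snapshot('wrist');H=hsv(s);t=robot.snapshot('scene');p=robot.snapshot('top')
go(robot,[.5004,-.2000,.1362],13.25);z=robot.sense();print(z['wrist_force'],z['finger_force'],z['qpos'].round(2))
r=blob(((H[...,0]<8)|(H[...,0]>172))&(H[...,1]>150));print('red',cv2.boundingRect(r),cen(r),ray(s,[cen(r)],z['position'][2]-.0012))
G=hsv(p);g=blob((G[...,0]>65)&(G[...,0]<95)&(G[...,1]>90),(215,250,290,320))
b=cv2.boxPoints(cv2.minAreaRect(g));P=ray(p,b,.016);print('model now',P.mean(0),b.round(1).tolist())
cv2.imwrite('pics/f1.png',np.hstack([s['color'][200:480,140:500,::-1],cv2.resize(t['color'][180:320,140:320,::-1],(360,280))]))
```

```text
pos [ 0.4992 -0.2007  0.1371] yaw 13.26 shift cm [ 0.13 -0.04  0.09] turn 0.0 tilt z [ 3.e-04 -2.e-04 -1.e+00] gap 0.19578165058278232 t 9.95
[-0.87635489 -0.13209798  0.1157722 ] 29.338169395923615 [-0.51  0.09 -0.09  1.4  -0.    2.4 ]
red (304, 322, 26, 30) [316.65216129968087, 335.88105599071656] [[ 0.50117585 -0.20128012  0.13589164]]
model now [0.49336176 0.2503996  0.016     ] [[229.10000610351562, 283.6000061035156], [240.8000030517578, 266.8999938964844], [274.5, 290.3999938964844], [262.8999938964844, 307.1000061035156]]
```

View pics/f1.png

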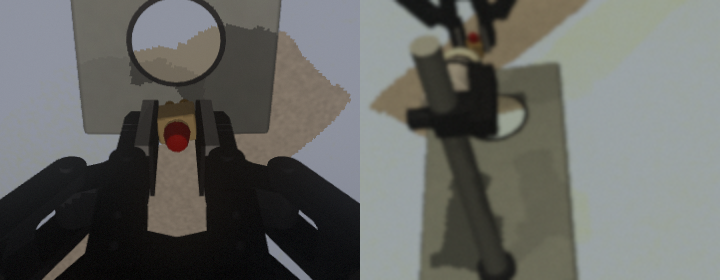

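The wrist view shows the disc centred at crop (176,40), with the die's sawn face towards the lens. The scene view shows the stump at crop (474,38), and the model has not moved. I'll cross-check the positions with rays.

Run:
```python
from h import *;from cell import robot
s=robot.snapshot('wrist');t=robot.snapshot('scene');pos=robot.sense()['position'];print(pos)
G=cv2.cvtColor(s['color'],cv2.COLOR_RGB2GRAY)
y=np.radians(13.25);u=np.array([np.cos(y),np.sin(y)]);v=np.array([np.sin(y),-np.cos(y)])
# disc: dark ring outline
d=blob(G<50,(240,170,400,300));e=cv2.fitEllipse(d);print('ring',e,ray(s,[e[0]],.016))
def red(s):
    H=hsv(s);return blob(((H[...,0]<8)|(H[...,0]>172))&(H[...,1]>120))
for n,q,in(('w',s),('sc',t)):
    r=red(q);print(n,cv2.boundingRect(r),cv2.contourArea(r))
    for z in(-.0062,-.0022,.0018):
        P=ray(q,[cen(r)],pos[2]+z)[0]-pos;print(z,'along x,y tool mm',(P[:2]@u*1e3).round(2),(P[:2]@v*1e3).round(2))
def line(q,uv):
    a=ray(q,[uv],0.)[0];o=q['T'][:3,3];return o,(a-o)/np.linalg.norm(a-o)
(o1,d1),(o2,d2)=line(s,cen(red(s))),line(t,cen(red(t)))
k=np.linalg.lstsq(np.c_[d1,-d2],o2-o1,rcond=None)[0];A,B=o1+k[0]*d1,o2+k[1]*d2;print('tri',A,B,((A+B)/2-pos))
```

```text
[ 0.49921606 -0.20071936  0.13700718]
ring ((315.6363525390625, 239.2799072265625), (92.8129653930664, 98.06043243408203), 89.1371841430664) [[ 0.502027   -0.20060073  0.016     ]]
w (304, 322, 26, 30) 582.5
-0.0062 along x,y tool mm -1.83 1.08
-0.0022 along x,y tool mm 0.83 1.07
0.0018 along x,y tool mm 3.48 1.06
sc (562, 199, 78, 71) 1401.5
-0.0062 along x,y tool mm 242.53 -758.93
-0.0022 along x,y tool mm 245.52 -755.0
0.0018 along x,y tool mm 248.52 -751.06
tri [ 1.07472188 -0.06432073  1.0245585 ] [1.27847556 0.00243302 0.88271095] [0.67738266 0.16977551 0.81662754]
```

>>> {"api": "servo_tool", "payload": {"plan": [[[0.08,-0.03,0.04],0,1.0],[[0.15,-0.05,0.08],0,1.0],[[0.15,-0.05,0.08],0,1.0],[[0.15,-0.05,0.08],0,1.0],[[0.15,-0.05,0.08],0,1.0],[[0.15,-0.05,0.08],0,1.0],[[0.15,-0.05,0.08],0,1.0],[[0.15,-0.05,0.08],0,1.0]]}}

```text
clock: 11.05
position: [0.5006, -0.1997, 0.136]
ee_rot: [-3.12, -0.363, 0.0]
wrist_force: [0.7, 0.3, 0.3]
finger_gap: 0.19
finger_force: 29.3
```

Run:
```python
from h import *;from cell import robot
t=robot.snapshot('scene');go(robot,[.5006,-.1999,.1362],13.25);pos=robot.sense()['position']
H=hsv(t);r=blob(((H[...,0]<8)|(H[...,0]>172))&(H[...,1]>120),(180,185,215,215));print(cv2.boundingRect(r),cen(r))
c=cv2.projectPoints((np.linalg.inv(t['T'])@np.array([.5004,-.2,.134,1]))[None,:3],np.zeros(3),np.zeros(3),t['K'],t['dist'])[0].ravel();print('expected px',c)
z=robot.sense();print(z['qd'].round(3),z['finger_force'],z['wrist_force'])
```

```text
pos [ 0.5006 -0.1997  0.136 ] yaw 13.28 shift cm [-0.01  0.02 -0.02] turn 0.001 tilt z [-0.  0. -1.] gap 0.1931292549145272 t 11.1
(194, 197, 6, 5) [196.6781609195402, 199.1264367816092]
expected px [196.27736359 198.6325235 ]
[-0.001  0.     0.     0.     0.001  0.   ] 29.338523615151644 [-0.74944314 -0.38580526 -0.41229223]
```

The pose is within 0.2 mm of target, and the scene view puts the stump within 0.6 px of where it should be. Everything is steady, so I'm handing in.

```bash
python3 -c "
from cell import robot
print(robot.job_done())"
```

```text
the job is handed in; nothing more can be done
None
```

I lifted the die out and am holding it steady and upright at the camera's focus, with a sawn side square to the lens. The arm is within about 0.2 mm of the target I measured from the images; the model had not moved in the top view, and the job was handed in at 11 s.

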